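# Hold the tube rack clamped on the shaker while a colleague locks the rail

## Task

Lift the orange tube rack onto the shaker's deck, upright and lengthwise between the two rails, set it down centred along them and let go of it. Then push the sliding clamp rail from its outer side until the rack is squeezed squarely against the fixed rail, and keep holding it there with a steady push of about 12 N, never a hard squeeze: a colleague will tighten the rail's knobs, so your program finishes while you are still pushing. Leave the beaker, the bottle and the specimen pot alone.

Things in the scene. Friction and masses are not known exactly. Their poses are not given: they have to be found in the camera images.
- shaker: benchtop orbital shaker, white housing 270 x 260 mm under a 300 x 300 mm dark grey steel deck whose top is 105 mm above the bench; it does not move. Origin: on the bench under the deck's centre. Both rails run along its y axis; its x axis points from the clamp rail to the fixed rail. Control panel on its +x side, under the fixed rail
- fixed_rail: aluminium rail fixed on the deck's +x side: 260 mm long (y), 20 mm thick with 4 mm of black rubber on its inner face, top 50 mm above the deck. Origin: middle of its inner (rubber) face at deck height; axes as the shaker's: the inner face looks to -x, the rail lies to +x. Black star knobs behind it near both ends
- clamp_rail: the sliding clamp rail, same section and length, on the shaker's -x side. Origin: middle of its inner (rubber) face at deck height; inner face looks to +x, bare outer face at x = -20 mm. Behind it black star knobs on foot plates, 88 to 122 mm either side of its middle, up to 33 mm above the deck; between them the outer face is free. Slides without turning against 1 N friction; stays where left
- push_face (a point): middle of the clamp rail's outer face, 35 mm above the deck; push here towards the shaker's +x
- clamp_slide (a joint): travel of the clamp rail towards the fixed rail in m: 0 fully back (190 mm free between the rubber faces), gap = 0.190 - value; starts anywhere between 0 and 0.045, stop at 0.165. With the rack squeezed it reads about 0.130
- rack: orange tube rack, 60 mm wide (x) x 150 mm long (y), sides 50 mm high, twelve capped tubes fixed in it, caps up to 70 mm; 0.3 to 0.5 kg. Origin: centre of its underside, z up. Grip it across the 60 mm width, plastic sides; either long side may face the fixed rail. Squeezed between the rails it is nearly rigid: some 10 N for a fraction of a millimetre of rail travel
- beaker: empty glass beaker 70 mm across, 95 mm high, on the bench; bystander. Origin: centre of its underside
- bottle: white bottle with blue cap, 60 mm across, 130 mm high, on the bench; bystander. Origin: centre of its underside
- pot: small white specimen pot with red cap, 44 mm across, 60 mm high, on the bench; bystander. Origin: centre of its underside
Not all that is in view belongs to the job. Of the things that look like the rack, take the one that is farthest from the robot's base at the start.

How it is judged:
On the way:
1. the rack stands upright on the deck between the rails, lengthwise and centred along them, and has been let go (z of rack in the frame of shaker between 0.102 and 0.109 m and x of rack in the frame of fixed_rail below -0.027 m and x of rack in the frame of clamp_rail above 0.027 m and y of rack in the frame of fixed_rail between -0.03 and 0.03 m and angle between the y axis of rack and the y axis of fixed_rail, either way round below 0.25 rad and angle between rack's own z axis and vertical below 0.05 rad and contact force between the fingers and rack below 0.2 N and linear speed of rack below 0.02 m/s), for 0.2 s.
At the end, for the whole second after the job is handed in: Rack upright on the deck (3 degrees), square (2 degrees) and against the fixed rail, centred along it within 30 mm; robot still pushing the clamp rail, not touching the rack; rail on rack and rack on fixed rail each press 4 to 18 N, at rest, through the last second (z of rack in the frame of shaker between 0.102 and 0.109 m and angle between rack's own z axis and vertical below 0.05 rad and angle between the y axis of rack and the y axis of fixed_rail, either way round below 0.035 rad and x of rack in the frame of fixed_rail between -0.033 and -0.027 m and y of rack in the frame of fixed_rail between -0.03 and 0.03 m and contact force between rack and fixed_rail between 4 and 18 N and contact force between clamp_rail and rack between 4 and 18 N and contact force between the fingers and rack below 0.5 N and velocity of joint clamp_slide between -0.005 and 0.005 m/s and linear speed of rack below 0.01 m/s); the arm keeps its last pose, push and grip.
It fails at once if the rack is squeezed hard (over 35 N) between the rails (contact force between rack and fixed_rail above 35 N or contact force between clamp_rail and rack above 35 N).
It fails at once if the rack is tipped by more than 30 degrees (angle between rack's own z axis and vertical above 0.52 rad).
It fails at once if the rack is dropped (contact force between the fingers and rack below 0.1 N and linear speed of rack above 0.6 m/s).
It fails at once if the beaker, the bottle or the specimen pot is moved (distance of any of beaker, bottle, pot from where it was at the start of the episode above 0.025 m).
It also fails if it takes over 56 s, if anything falls off the work surface, if the arm or the gripper's body presses on something with over 40 N, if the wrist force passes 120 N, or if a joint passes its speed limit or range.

## Robot

A 7-joint arm with a two-finger parallel gripper is mounted at the origin on the work surface. World frame = base frame: x ahead of the robot, y to its left, z up, the work surface at z = 0. Lengths are in m, angles in rad, forces in N, time in s.
With the tool pointing down it reaches from about 0.425 to 0.875 m from the base axis. Payload 8.4 kg.
Tool frame: the origin (TCP) lies midway between the tips of the shut fingers; the grasp point (between the pads) lies 19 mm behind it; z points along the fingers, y is the direction in which the jaws open and shut (so a half turn about z gives the same grasp; the last joint's range is limited). The gripper opens to 85 mm and grips with 20 to 120 N. Pads are 22 mm wide; open, the fingers measure 114 mm over their backs; the gripper's body (76 mm by 85 mm) begins 54 mm behind the grasp point. The pads swing forward as they close: fully open they stand 13 mm farther back than shut.
Start: joints at [1.118, 0.333, 0.04, 1.465, -0.013, 1.343, -0.059], TCP at [0.225, -0.61, 0.231] pointing down, gripper open.
Joint ranges: [-2.58, 2.58], [-0.38, 2.09], [-1.3, 1.39], [0.25, 2.4], [-1.5, 4.64], [0.08, 2.09], [-2.65, 2.65]. Speed limits (rad/s): [2.22, 2.22, 2.79, 2.79, 3.14, 3.14, 3.14].

## Interface

Orientations are given as [roll, pitch, yaw] about the fixed x, y, z axes, in that order (R = Rz(yaw) Ry(pitch) Rx(roll)).
In Python, from station import r, fingers, viewer gives the robot as it stands. Calls block until the motion is done:
- r.reach(position, orientation): joint-space move of the TCP to a pose.
- r.line_to(position, feed=0.15, frame=None, guard=None): straight line of the TCP; frame=None keeps the orientation; feed is the mean speed in m/s. With guard (N) it stops when the force on the tool has changed by that much, and returns True; else False.
- r.move_joints(angles): joint-space move.
- fingers.let_go() and fingers.gripper_close(): open the fingers fully, or close them until they stop; the grip force is fixed at half the most.
- r.hold(seconds).
- r.inverse_kinematics(position, orientation): joint angles nearest the present ones, or None.
- r.get_obs(): the state.
- viewer.capture(name): name is "scene" or "side" or "wrist"; returns the picture (384x512x3 uint8, red, green, blue); there is no depth.
- viewer.camera_info(name): a dict with "vfov" (degrees; the focal length in pixels is half the picture's height over the tangent of half this angle, whatever the lens; pixels are square), "cx", "cy" (the principal point, pixels), "extrinsics" (4x4, takes a point from world to camera coordinates). Camera axes: x right, y down, z forward; pixel columns grow to the right and rows downward; lengths in m; the calibration is good to about 2 mm. A picture is of the moment at which its call begins: read the wrist's pose just before it. camera_info takes no time and is no camera call; for the wrist camera it gives the pose at the moment of the call.
A pose or a line that the arm cannot do raises r.Unreachable and nothing moves.
- r.sign_off(): hands the job in, once; it reports no verdict.
The state is a dict: "t": time; "joint_pos": joint angles; "dq": joint speeds; "joint_efforts": joint torques, N m; "eef_pos": TCP position; "orientation": TCP orientation; "wrist_force": force on the tool from outside, world axes, zero at the start; "wrist_torque": the same for the moment, N m; "grip_width": opening from 0.0 (shut) to 1.0 (fully open).
Only numpy, scipy, OpenCV 4.12 (cv2) and the standard library are available. Lean on these libraries where they do the work, as an engineer would, in place of code of your own. Each camera call takes 0.05 s, during which the arm holds its last target. There are 200 camera calls.

## Working session

There is one attempt and no reset: what is moved stays moved. The work goes in short steps, each a Python script; the robot and the scene stay as the last script left them, time stands still between calls to the robot, and variables do not carry over. Pictures are saved under pics/ and viewed, about 8 in all and at most 12, crops included, and the job is handed in when it is done.

```bash
ls; mkdir -p pics
python3 - <<'E'
from station import r, fingers, viewer
import cv2,numpy as np
for n in ["scene","side"]:
    im=viewer.capture(n); cv2.imwrite(f"pics/{n}0.png",cv2.resize(im[:,:,::-1],(800,600),interpolation=cv2.INTER_CUBIC))
    i=viewer.camera_info(n); print(n,{k:(v if np.isscalar(v) else np.round(v,4).tolist()) for k,v in i.items()})
print(r.get_obs())
E
```

```text
pics
scene {'vfov': 52.41548661336155, 'cx': 258.9179308668511, 'cy': 193.77522776039714, 'extrinsics': [[-0.753, 0.6578, -0.0176, 0.4219], [0.5446, 0.608, -0.5777, -0.2055], [-0.3693, -0.4446, -0.8161, 1.6141], [0.0, 0.0, 0.0, 1.0]]}
side {'vfov': 45.923998707374544, 'cx': 260.1014027887037, 'cy': 192.97489263615017, 'extrinsics': [[-0.6435, 0.7654, -0.0079, 0.3589], [0.5145, 0.4249, -0.7448, -0.1654], [-0.5668, -0.4833, -0.6672, 2.0232], [0.0, 0.0, 0.0, 1.0]]}
{'t': 0.1, 'joint_pos': array([ 1.11777681,  0.33381006,  0.0398964 ,  1.46618081, -0.01341476,
        1.34332086, -0.05851165]), 'dq': array([ 0.00104457, -0.00154571, -0.00156884, -0.00283927, -0.00086989,
        0.00264775,  0.00062824]), 'joint_efforts': array([ 3.26314737e-03, -6.60022902e+01,  1.37025576e+00, -4.06477761e+01,
        1.73284148e-02,  8.96999845e-03, -1.14719668e-05]), 'eef_pos': array([ 0.22503662, -0.60935563,  0.23053103]), 'orientation': array([-3.14014255e+00,  8.89626327e-05,  3.53767194e-01]), 'wrist_force': array([ 0.12589926,  0.09230455, -0.95196835]), 'wrist_torque': array([0.05748032, 0.05207804, 0.01694695]), 'grip_width': 0.9958018529166806}
```

View pics/scene0.png

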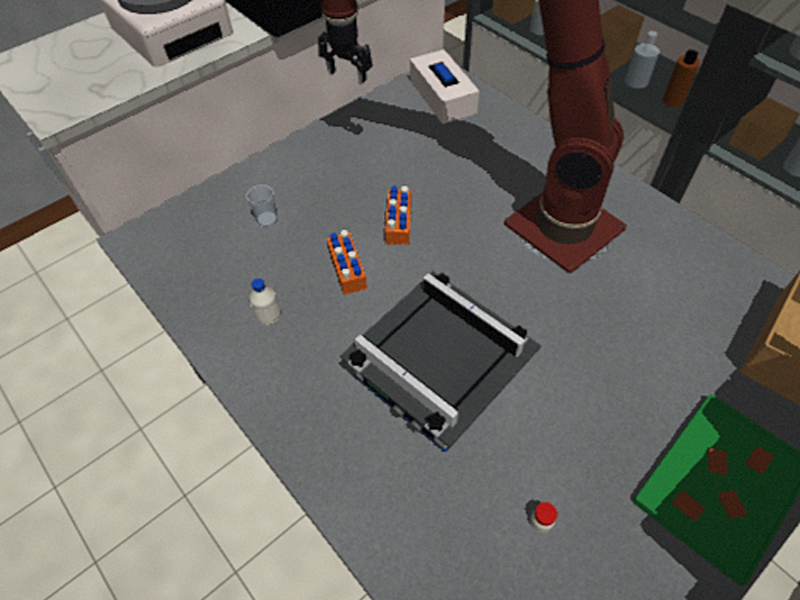

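View pics/side0.png

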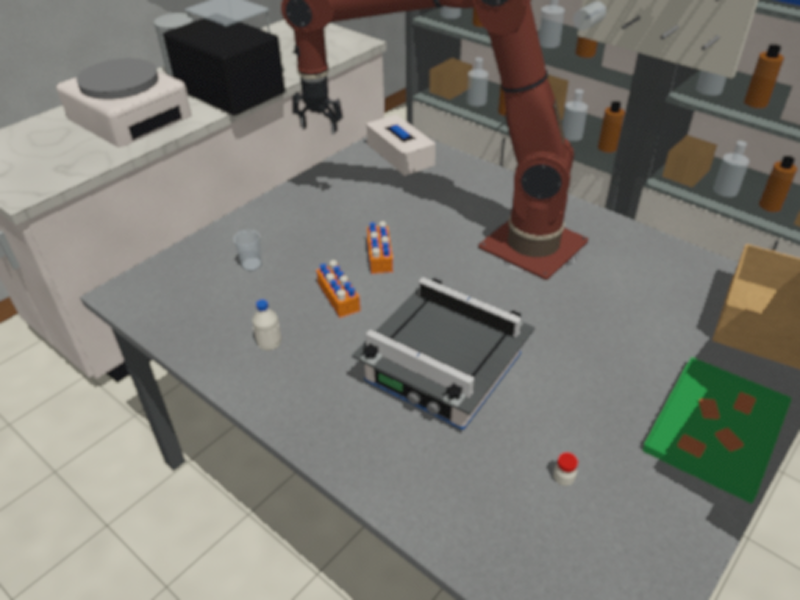

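The scene shows two racks, centred near (398,215) and (347,262). The clamp rail is on the robot's side, running (428,280)-(522,348). The fixed rail is over the control panel, running (360,345)-(455,418). I'll enlarge these for measurement.

```bash
cat > h.py <<'E'
from station import r, fingers, viewer
import cv2,numpy as np
def ray(info,u,v,z):
    f=192/np.tan(np.radians(info['vfov'])/2); E=np.array(info['extrinsics']); R,t=E[:3,:3],E[:3,3]
    d=R.T@np.array([(u-info['cx'])/f,(v-info['cy'])/f,1]); c=-R.T@t
    return c+d*(z-c[2])/d[2]
def proj(info,p):
    f=192/np.tan(np.radians(info['vfov'])/2); q=np.array(info['extrinsics'])@np.append(p,1)
    return np.array([info['cx']+f*q[0]/q[2],info['cy']+f*q[1]/q[2]])
E
python3 - <<'E'
from h import *
im=viewer.capture("scene")[:,:,::-1]; i=viewer.camera_info("scene")
a=cv2.resize(im[110:190,205:285],None,fx=5,fy=5,interpolation=cv2.INTER_CUBIC)
b=cv2.resize(im[170:290,213:353],None,fx=5,fy=5,interpolation=cv2.INTER_CUBIC)
cv2.imwrite("pics/a.png",a);cv2.imwrite("pics/b.png",b)
s=1.5625
for n,u,v,z in [("rackA",398,213,.06),("rackB",347,260,.06),("clampL",428,280,.155),("clampR",522,348,.155),("fixL",360,345,.155),("fixR",455,418,.155),("pot",545,515,.06),("bottle",258,285,.13),("beaker",266,220,0)]:
    p=ray(i,u/s,v/s,z); print(n,p.round(3),np.hypot(*p[:2]).round(3))
E
```

```text
rackA [ 0.334 -0.284  0.06 ] 0.438
rackB [ 0.528 -0.248  0.06 ] 0.583
clampL [ 0.472 -0.019  0.155] 0.473
clampR [0.448 0.233 0.155] 0.505
fixL [0.686 0.011 0.155] 0.686
fixR [0.653 0.253 0.155] 0.7
pot [0.629 0.474 0.06 ] 0.788
bottle [ 0.749 -0.275  0.13 ] 0.798
beaker [ 0.578 -0.547  0.   ] 0.796
```

View pics/a.png

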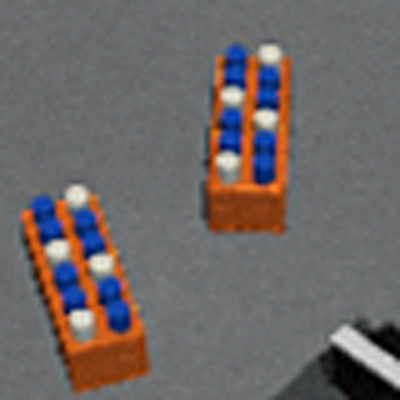

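View pics/b.png

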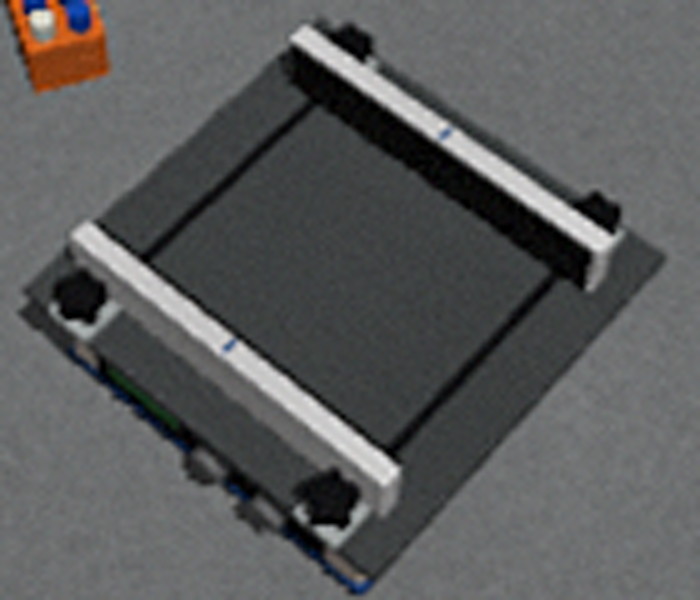

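Run:
```python
from h import *
i=viewer.camera_info("scene")
def P(n,x,y,z,o):
    p=ray(i,(x+.5)/5-.5+o[0],(y+.5)/5-.5+o[1],z); print(n,p.round(4)); return p
A=(205,110);B=(213,170)
q=[P("rk",*c,.05,A) for c in [(66,352),(143,333),(100,199),(22,212)]]
c=sum(q)/4; print("rackB",c, [np.linalg.norm(q[k]-q[k-1]).round(3) for k in range(4)])
P("botL",75,392,0,A);P("botR",148,372,0,A)
d=[P("deck",*c,.105,B) for c in [(22,292),(368,578),(667,256)]]
print("deck c",(d[0]+d[2])/2,[np.linalg.norm(d[k]-d[k-1]) for k in (1,2)])
fi=[P("fix inner top",*c,.155,B) for c in [(92,222),(402,470)]]
print(np.linalg.norm(fi[1]-fi[0]),fi[1]-fi[0])
P("fixmark",230,346,.155,B)
P("clmark",446,133,.155,B)
ci=[P("cl outer top",*c,.155,B) for c in [(308,25),(622,233)]]
cj=[P("cl inner top",*c,.155,B) for c in [(290,42),(604,254)]]
for v in (ci[1]-ci[0],cj[1]-cj[0],fi[1]-fi[0],d[1]-d[0]): print(np.linalg.norm(v),np.degrees(np.arctan2(-v[0],v[1])))
```

```text
rk [ 0.5755 -0.2146  0.05  ]
rk [ 0.5214 -0.1901  0.05  ]
rk [ 0.4622 -0.3174  0.05  ]
rk [ 0.5165 -0.3479  0.05  ]
rackB [ 0.51890746 -0.26749581  0.05      ] [np.float64(0.146), np.float64(0.059), np.float64(0.14), np.float64(0.062)]
botL [ 0.5745 -0.2131  0.    ]
botR [ 0.5207 -0.1905  0.    ]
deck [ 0.7194 -0.023   0.105 ]
deck [0.6856 0.2691 0.105 ]
deck [0.3861 0.2378 0.105 ]
deck c [0.5527468  0.10742785 0.105     ] [np.float64(0.2940503229592221), np.float64(0.3011675166817957)]
fix inner top [ 0.6685 -0.0074  0.155 ]
fix inner top [0.6405 0.2475 0.155 ]
0.25644454927375565 [-0.02798005  0.25491356  0.        ]
fixmark [0.6616 0.1187 0.155 ]
clmark [0.4518 0.0937 0.155 ]
cl outer top [ 0.4584 -0.0331  0.155 ]
cl outer top [0.4234 0.2225 0.155 ]
cl inner top [ 0.4774 -0.0305  0.155 ]
cl inner top [0.4434 0.2255 0.155 ]
0.25799338787099196 7.787976534912712
0.2582093116784291 7.569731811500519
0.25644454927375565 6.263874304700576
0.2940503229592221 6.611505198231724
```

Rack B is the farther one, centred at (0.519,-0.267) with its long axis at 65.6°. Its measured size agrees with the 60 x 150 mm given. Shaker yaw is about 6.8°, with the deck centre at (0.553,0.107). I'll move over the rack and check from near.

Run:
```python
from h import *
r.reach([.519,-.267,.25],[np.pi,0,np.radians(65.6)])
i=viewer.camera_info("wrist"); im=viewer.capture("wrist")[:,:,::-1]
np.save("wi.npy",i,allow_pickle=True)
cv2.imwrite("pics/w1.png",cv2.resize(im,(768,576),interpolation=cv2.INTER_CUBIC))
o=r.get_obs(); print(o['t'],o['eef_pos'],o['orientation'],o['joint_pos'].round(2))
# predicted corner pixels (x1.5)
c=np.array([.519,-.267,0]);a=np.radians(65.6);l=np.array([np.cos(a),np.sin(a),0]);w=np.array([-l[1],l[0],0])
for z in (0,.05):
  for s,t in ((1,1),(1,-1),(-1,-1),(-1,1)): print(z,s,t,(proj(i,c+s*.075*l+t*.03*w+[0,0,z])*1.5).round())
```

```text
1.8583 [ 0.51818188 -0.26887632  0.24980934] [-3.14133901e+00  5.30685458e-04  1.14165595e+00] [ 0.67  0.21 -0.31  1.59  0.07  1.35 -0.08]
0 1 1 [345. 135.]
0 1 -1 [422. 135.]
0 -1 -1 [418. 314.]
0 -1 1 [350. 314.]
0.05 1 1 [340. 135.]
0.05 1 -1 [427. 135.]
0.05 -1 -1 [422. 337.]
0.05 -1 1 [345. 337.]
```

View pics/w1.png

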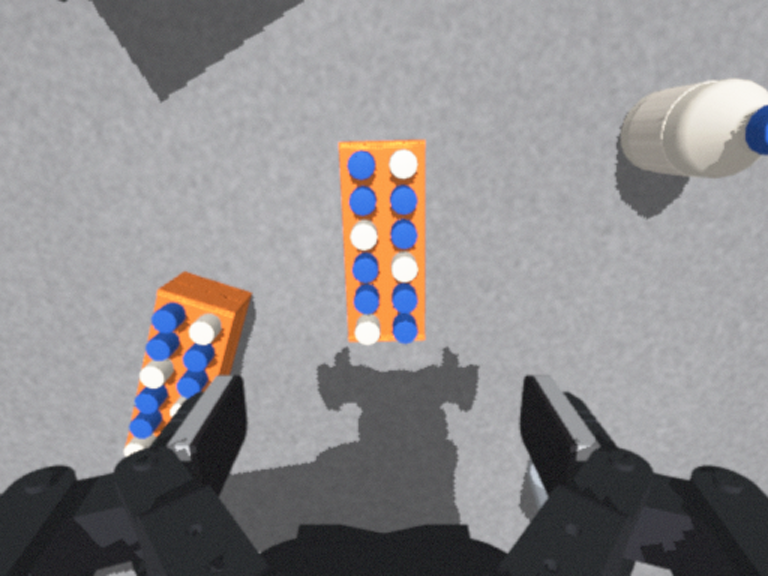

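The rack's top corners are at (339,142), (425,141), (424,341) and (349,341), within about 6 px of the prediction. I'll refine and grasp.

Run:
```python
from h import *
i=np.load("wi.npy",allow_pickle=True).item()
q=[ray(i,(x+.5)/1.5-.5,(y+.5)/1.5-.5,.05) for x,y in [(339,142),(425,141),(424,341),(349,341)]]
c=sum(q)/4; l=(q[0]+q[1]-q[2]-q[3]); a=np.arctan2(l[1],l[0]); print(c,np.degrees(a),[np.linalg.norm(q[k]-q[k-1]).round(3) for k in range(4)])
assert np.hypot(c[0]-.519,c[1]+.267)<.012
O=[np.pi,0,a]
r.reach([c[0],c[1],.12],O)
print(r.line_to([c[0],c[1],.011],feed=.12,guard=10))
print(r.get_obs()['eef_pos']-c, r.get_obs()['t'])
fingers.gripper_close(); o=r.get_obs(); print(o['grip_width'],o['wrist_force'])
r.line_to([c[0],c[1],.25],feed=.15); r.hold(.3)
o=r.get_obs(); print(o['t'],o['grip_width'],o['wrist_force'],o['eef_pos'],o['orientation'])
np.save("grasp.npy",[c[0],c[1],a])
```

```text
[ 0.51782796 -0.27045616  0.05      ] 66.76562682010879 [np.float64(0.149), np.float64(0.059), np.float64(0.149), np.float64(0.059)]
False
[ 0.00061761 -0.00025265 -0.03815227] 3.5
0.6923100303116867 [-0.86215519  0.08962028  5.99704746]
5.9 0.6951421161850534 [-0.16678043 -0.37650203 -3.59712741] [ 0.51773988 -0.27043111  0.24974383] [-3.14116936e+00 -3.71393837e-05  1.16530597e+00]
```

Run:
```python
from h import *
a=np.radians(96.8); yv=np.array([np.cos(a),np.sin(a)])
p=np.array([.557,.108])-.09*yv
r.reach([*p,.34],[np.pi,0,a]); r.hold(.2)
i=viewer.camera_info("wrist"); im=viewer.capture("wrist")[:,:,::-1]
np.save("wi.npy",i,allow_pickle=True)
cv2.imwrite("pics/w2.png",cv2.resize(im,(768,576),interpolation=cv2.INTER_CUBIC))
o=r.get_obs(); print(o['t'],o['eef_pos'],o['orientation'])
for n,q in dict(fL=[.6685,-.0074,.155],fR=[.6405,.2475,.155],fm=[.6616,.1187,.155],cm=[.4518,.0937,.155],cR=[.4434,.2255,.155],dR=[.6856,.2691,.105]).items(): print(n,(proj(i,q)*1.5).round())
```

```text
7.325 [0.56766008 0.01731364 0.3395794 ] [-3.14090943e+00  2.76858557e-05  1.68725118e+00]
fL [519. 300.]
fR [ 562. -132.]
fm [548. 115.]
cm [221. 116.]
cR [ 209. -134.]
dR [ 610. -121.]
```

View pics/w2.png

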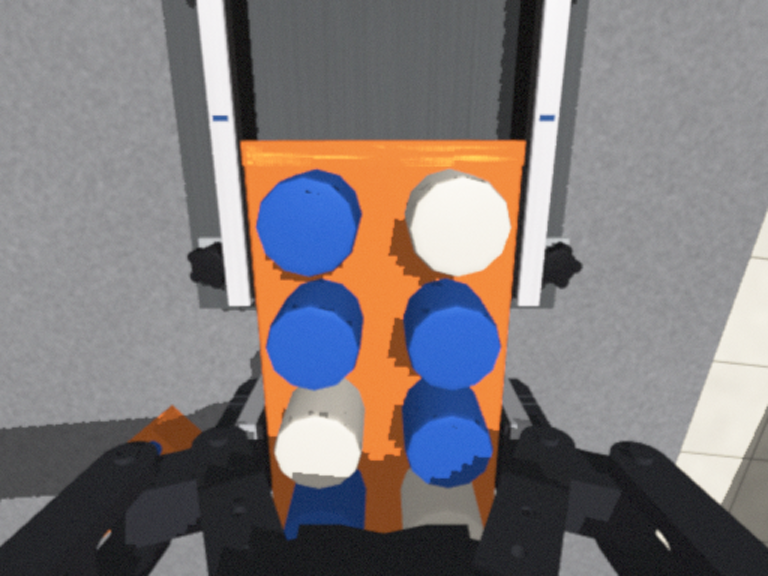

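The marks are at (547,118) for the fixed rail and (221,118) for the clamp rail, 3 px from prediction. They share one image row, so the tool is square with the rails. I'll place the rack midway between them.

Run:
```python
from h import *
i=np.load("wi.npy",allow_pickle=True).item()
R=lambda x,y,z=.155: ray(i,(x+.5)/1.5-.5,(y+.5)/1.5-.5,z)
f,c=R(547,118),R(221,118)
# rail long edges: fixed outer edge (571,0)-(541,306), clamp outer (197,0)-(229,306)
for p,q in (((571,0),(540,306)),((197,0),(228,306))):
    v=R(*p)-R(*q); print("rail yaw",np.degrees(np.arctan2(v[1],v[0]))-90, R(*q))
d=f-c; psi=np.arctan2(d[1],d[0]); m=(f+c)/2
print(f,c,np.linalg.norm(d),np.degrees(psi),m)
a=psi+np.pi/2; O=[np.pi,0,a]
np.save("shk.npy",[f,c])
r.line_to([m[0],m[1],.30],frame=O) if False else r.reach([m[0],m[1],.28],O)
print(r.line_to([m[0],m[1],.15],feed=.12,guard=15))
print(r.get_obs()['wrist_force'])
print(r.line_to([m[0],m[1],.113],feed=.04,guard=6))
o=r.get_obs(); print(o['t'],o['eef_pos'],o['wrist_force'],o['orientation'])
```

```text
rail yaw 6.956242060036544 [ 0.68441995 -0.01033644  0.155     ]
rail yaw 6.461191504965171 [ 0.45839781 -0.03693933  0.155     ]
[0.66106308 0.11684757 0.155     ] [0.45160678 0.09236395 0.155     ] 0.21088241341998043 6.667121958592905 [0.55633493 0.10460576 0.155     ]
False
[-0.10237309 -0.38248966 -3.20427671]
True
9.825 [0.55586149 0.1044723  0.11685431] [-0.01021626 -0.50735985  4.55378123] [-3.14017545e+00  9.81505034e-05  1.68712251e+00]
```

Run:
```python
from h import *
f,c=np.load("shk.npy"); x=(f-c)/np.linalg.norm(f-c); a=np.arctan2(x[1],x[0])+np.pi/2
fingers.let_go(); o=r.get_obs(); print(o['t'],o['grip_width'],o['wrist_force'],o['eef_pos'])
p=o['eef_pos'].copy()
r.line_to([p[0],p[1],.28],feed=.12,guard=10)
i=viewer.camera_info("side"); im=viewer.capture("side")[:,:,::-1]
cv2.imwrite("pics/s2.png",cv2.resize(im[150:290,210:360],None,fx=4,fy=4,interpolation=cv2.INTER_CUBIC))
for off in (.06,.05,.045,.04,.035,.03):
  for yaw in (a,a-np.pi,a-np.pi/2):
    q=c-off*x
    for z in (.20,.13):
      s=r.inverse_kinematics([q[0],q[1],z],[np.pi,0,yaw]); print(off,round(yaw,2),z,None if s is None else s.round(2))
```

```text
10.2083 1.0001348832801913 [ 0.23706295  1.37173743 -0.68825531] [0.55503011 0.1041691  0.11597009]
0.06 1.69 0.2 [ 0.41 -0.16 -0.66  2.04 -0.1   1.23 -0.09]
0.06 1.69 0.13 [ 0.4  -0.07 -0.69  2.13 -0.05  1.07 -0.14]
0.06 -1.45 0.2 None
0.06 -1.45 0.13 [-1.53 -0.37  1.06  2.2   0.35  1.16  2.61]
0.06 0.12 0.2 [ 0.31 -0.15 -0.57  2.04 -0.09  1.23 -1.68]
0.06 0.12 0.13 [ 0.28 -0.07 -0.58  2.13 -0.05  1.07 -1.73]
0.05 1.69 0.2 [ 0.41 -0.13 -0.66  2.02 -0.08  1.23 -0.1 ]
0.05 1.69 0.13 [ 0.39 -0.05 -0.68  2.11 -0.03  1.07 -0.16]
0.05 -1.45 0.2 None
0.05 -1.45 0.13 None
0.05 0.12 0.2 [ 0.3  -0.13 -0.56  2.02 -0.07  1.23 -1.69]
0.05 0.12 0.13 [ 0.27 -0.05 -0.57  2.11 -0.03  1.07 -1.74]
0.045 1.69 0.2 [ 0.4  -0.12 -0.66  2.01 -0.08  1.23 -0.11]
0.045 1.69 0.13 [ 0.39 -0.03 -0.68  2.1  -0.02  1.07 -0.17]
0.045 -1.45 0.2 None
0.045 -1.45 0.13 None
0.045 0.12 0.2 [ 0.29 -0.11 -0.56  2.01 -0.06  1.23 -1.7 ]
0.045 0.12 0.13 [ 0.27 -0.04 -0.57  2.1  -0.02  1.07 -1.74]
0.04 1.69 0.2 [ 0.4  -0.1  -0.66  2.   -0.07  1.23 -0.12]
0.04 1.69 0.13 [ 0.38 -0.02 -0.68  2.09 -0.02  1.07 -0.17]
0.04 -1.45 0.2 None
0.04 -1.45 0.13 None
0.04 0.12 0.2 [ 0.29 -0.1  -0.56  2.   -0.06  1.23 -1.7 ]
0.04 0.12 0.13 [ 0.26 -0.03 -0.56  2.09 -0.02  1.07 -1.75]
0.035 1.69 0.2 [ 0.4  -0.09 -0.66  1.99 -0.06  1.23 -0.13]
0.035 1.69 0.13 [ 0.38 -0.01 -0.68  2.08 -0.01  1.07 -0.18]
0.035 -1.45 0.2 None
0.035 -1.45 0.13 None
0.035 0.12 0.2 [ 0.28 -0.09 -0.56  1.99 -0.05  1.23 -1.71]
0.035 0.12 0.13 [ 0.26 -0.01 -0.56  2.08 -0.01  1.07 -1.75]
0.03 1.69 0.2 [ 0.39 -0.08 -0.66  1.98 -0.05  1.22 -0.13]
0.03 1.69 0.13 [ 0.38  0.   -0.68  2.07  0.    1.07 -0.19]
0.03 -1.45 0.2 None
0.03 -1.45 0.13 None
0.03 0.12 0.2 [ 0.28 -0.08 -0.55  1.98 -0.04  1.22 -1.71]
0.03 0.12 0.13 [ 0.25 -0.   -0.56  2.07 -0.    1.07 -1.76]
```

View pics/s2.png

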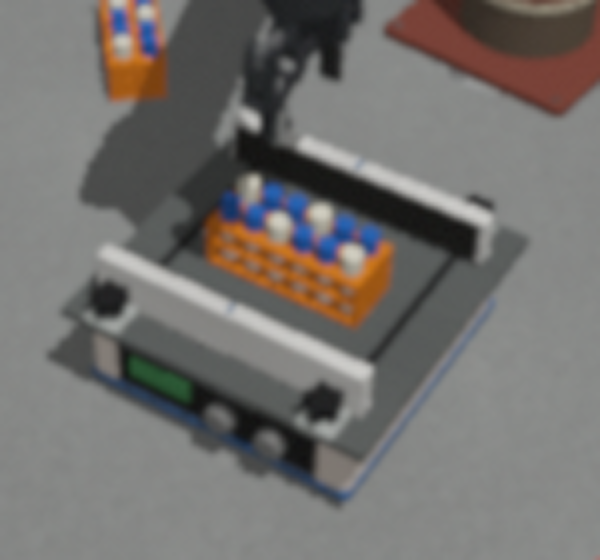

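The rack stands upright and square between the rails (crop centre about (300,255)), and it has been let go. Next I'll go behind the clamp rail with shut fingers and push.

Run:
```python
from h import *
f,c=np.load("shk.npy"); x=(f-c)/np.linalg.norm(f-c); a=np.arctan2(x[1],x[0])+np.pi/2; O=[np.pi,0,a]
q=c-.05*x
fingers.gripper_close()
r.reach([q[0],q[1],.25],O)
print(r.line_to([q[0],q[1],.130],feed=.1,guard=6), r.get_obs()['eef_pos'])
def st(s):
    o=r.get_obs(); print(s,round(o['t'],2),'s=',((o['eef_pos']-c)@x).round(4),'F=',(o['wrist_force']@x).round(2),o['wrist_force'].round(2),o['eef_pos'].round(4))
st("pre")
e=c+.02*x; g=r.line_to([e[0],e[1],.130],feed=.04,guard=6); print(g); st("1")
r.hold(.2); st("1h")
```

```text
False [0.40234531 0.08664054 0.13048983]
pre 14.57 s= -0.0496 F= -0.34 [-0.26 -0.69  0.6 ] [0.4023 0.0866 0.1305]
False
1 16.47 s= 0.02 F= -0.35 [-0.38  0.28 -0.97] [0.4715 0.0947 0.1301]
1h 16.67 s= 0.02 F= 0.08 [ 0.08 -0.06 -0.04] [0.4715 0.0947 0.1301]
```

Run:
```python
from h import *
f,c=np.load("shk.npy"); x=(f-c)/np.linalg.norm(f-c)
def st(s):
    o=r.get_obs(); print(s,round(o['t'],2),'s=',((o['eef_pos']-c)@x).round(4),'F=',(o['wrist_force']@x).round(2),o['wrist_force'].round(2))
for s,v,g in ((.06,.04,6),(.09,.03,8),(.135,.012,7)):
    e=c+s*x; h=r.line_to([e[0],e[1],.130],feed=v,guard=g); st(h)
    if h: break
r.hold(.3); st("h")
im=viewer.capture("side")[:,:,::-1]
cv2.imwrite("pics/s3.png",cv2.resize(im[150:290,210:360],None,fx=4,fy=4,interpolation=cv2.INTER_CUBIC))
```

```text
False 17.82 s= 0.0602 F= 0.56 [ 0.67 -0.91 -0.11]
False 18.97 s= 0.0902 F= 0.44 [ 0.45 -0.11 -0.97]
True 20.7 s= 0.1066 F= 0.66 [ 0.68 -0.12  0.01]
h 21.0 s= 0.1059 F= 0.16 [ 0.22 -0.51  0.  ]
```

View pics/s3.png

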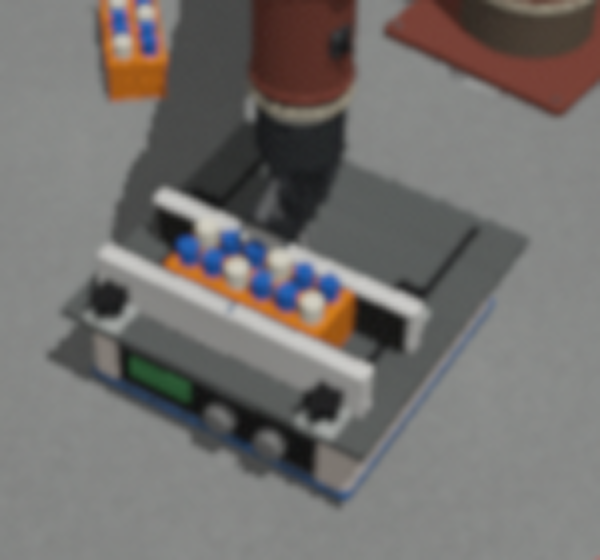

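The rail has pushed the rack up to the fixed rail. The guard tripped and the arm then relaxed, so the force now reads near 0. I'll build the push up in small steps.

Run:
```python
from h import *
f,c=np.load("shk.npy"); x=(f-c)/np.linalg.norm(f-c)
def F():
    v=[]; 
    for _ in range(8): v.append(r.get_obs()['wrist_force']@x); r.hold(.02)
    return -np.mean(v)
s=(r.get_obs()['eef_pos']-c)@x; print(s,F())
for k in range(40):
    s+=.0003; e=c+s*x; r.line_to([e[0],e[1],.130],feed=.01); r.hold(.1)
    o=r.get_obs(); fo=F(); print(round(o['t'],2),round(s,4),((o['eef_pos']-c)@x).round(4),round(fo,2))
    if fo>9: break
```

```text
0.10586519749814376 -0.03014993340652393
21.53 0.1062 0.1062 -0.31
22.02 0.1065 0.1065 0.16
22.5 0.1068 0.1067 0.83
22.98 0.1071 0.1068 3.49
23.47 0.1074 0.1069 5.87
23.95 0.1077 0.1069 7.23
24.43 0.108 0.1069 9.36
```

Run:
```python
from h import *
f,c=np.load("shk.npy"); x=(f-c)/np.linalg.norm(f-c)
def F(n=8):
    v=[]; 
    for _ in range(n): v.append(r.get_obs()['wrist_force']@x); r.hold(.02)
    return -np.mean(v),np.std(v)
s=.1080
for k in range(5):
    fo=F(15)[0]; print(round(s,5),fo)
    if abs(fo-12)<.7: break
    s+=np.clip((12-fo)/8000,-.0004,.0004); e=c+s*x; r.line_to([e[0],e[1],.130],feed=.01); r.hold(.2)
r.hold(.8); print(F(20), r.get_obs()['t'],r.get_obs()['wrist_force'])
im=viewer.capture("scene")[:,:,::-1]
cv2.imwrite("pics/s4.png",cv2.resize(im[170:290,213:353],None,fx=5,fy=5,interpolation=cv2.INTER_CUBIC))
```

```text
0.108 9.159571699482534
0.10836 11.317188707449523
(np.float64(11.222989912843762), np.float64(0.4993265618084232)) 26.65 [-11.70428417  -1.91494417   8.73389087]
```

View pics/s4.png

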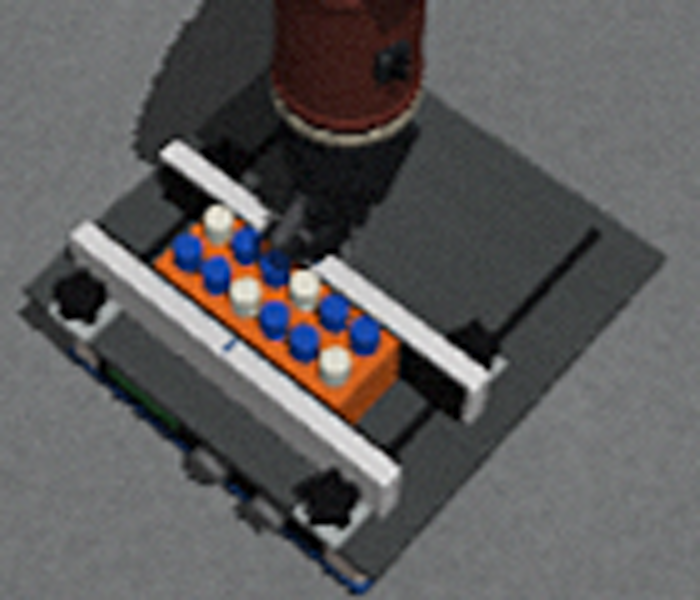

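The rack is flush between both rails and square. Its midpoint is about 6 mm from the fixed rail's mark at (230,346), and only the rail is being touched. The push is steady at about 11 N, so I'm handing in.

Run:
```python
from h import *
o=r.get_obs(); print(o['t'],o['wrist_force']); r.sign_off()
```

```text
26.7 [-11.13580283  -1.69873755   6.91610892]
the job is handed in; nothing more can be done
```

I put the farther of the two orange racks on the deck between the rails and let go of it. I then pushed the clamp rail with shut fingers until the rack was pressed against the fixed rail. I handed the job in at 26.7 s with the arm still pushing.

**Push:** it read a steady 11.2 N over the last readings, a little under the 12 N aimed for. The rail no longer moved as the push rose from 3.5 to 11 N, so the rack is firmly clamped.

**Position:** in the last picture the rack stood upright and square between the rails, about 6 mm off the middle of the fixed rail. The beaker, bottle and pot were never approached, but I took no last picture of them.

**Checks that disagreed:**
- **Vertical force:** the tool also felt 7 to 9 N upwards, which I take to be friction on the rail face. I left it, because the sideways push was steady.
- **Rack against the fixed rail:** a rough reading of that picture put the rack's edge about 6 mm farther from the fixed rail than it should be. I put this down to reading error, because the rail's travel of about 128 mm is close to the expected 130 mm and the rail would not move further.

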